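# Set up the warming ledge for service

### The job

Get the warming ledge ready for service: first clear the used turner and the used basting brush off it into the steel pan, so that both lie wholly inside. Then stand every small black lidded pot upright on the ledge, anywhere along it, flat between its raised rims, and once they are all up there, slide the heat control until its grip is level with the brass pointer. Do not knock over or push away the other things on the table.

Things in the scene. Friction and masses are not known exactly. Their poses are not given: they have to be found in the camera images.
- ledge: Raised warming ledge of bare metal in front of the robot: a flat shelf 92 mm deep (its x axis) and 520 mm long (its y axis), its flat top 120 mm above the table, with a low raised rim all round it, 4 mm thick and 8 mm high (so 84 mm by 512 mm between the rims), carried by a bracket at each end; fixed. Origin: on the table, under the centre of the shelf; z up.
- pot0: One of three to five alike small black lidded pots (lid fixed on), round: 54 mm in diameter, 46 mm high to the lid's shoulder, with a lid knob 18 mm wide on top reaching 58 mm; about 0.2 kg. Starts upright on the table between robot and ledge. Origin: centre of its underside, z up when upright. None if absent.
- pot1: One of three to five alike small black lidded pots (lid fixed on), round: 54 mm in diameter, 46 mm high to the lid's shoulder, with a lid knob 18 mm wide on top reaching 58 mm; about 0.2 kg. Starts upright on the table between robot and ledge. Origin: centre of its underside, z up when upright. None if absent.
- pot2: One of three to five alike small black lidded pots (lid fixed on), round: 54 mm in diameter, 46 mm high to the lid's shoulder, with a lid knob 18 mm wide on top reaching 58 mm; about 0.2 kg. Starts upright on the table between robot and ledge. Origin: centre of its underside, z up when upright. None if absent.
- pot3: One of three to five alike small black lidded pots (lid fixed on), round: 54 mm in diameter, 46 mm high to the lid's shoulder, with a lid knob 18 mm wide on top reaching 58 mm; about 0.2 kg. Starts upright on the table between robot and ledge. Origin: centre of its underside, z up when upright. None if absent.
- pot4: One of three to five alike small black lidded pots (lid fixed on), round: 54 mm in diameter, 46 mm high to the lid's shoulder, with a lid knob 18 mm wide on top reaching 58 mm; about 0.2 kg. Starts upright on the table between robot and ledge. Origin: centre of its underside, z up when upright. None if absent.
- turner: Used turner (spatula), 240 mm long, round black handle 20 mm thick, thin steel blade 65 mm wide; starts lying along the ledge, on it, between the rims. Origin: middle of its length on its underside; x runs from handle to blade.
- turner_grip (a point): Where to grip the turner: on the handle's axis, 48 mm from mid-length towards the handle end, 10 mm above its underside.
- turner_tip (a point): The front edge of the turner's blade, 120 mm from mid-length.
- brush: Used basting brush, 200 mm long, round wooden handle 20 mm thick, steel ferrule and bristle head 42 mm wide and 20 mm thick; starts lying along the ledge, on it, between the rims. Origin: middle of its length on its underside; x runs from handle to bristles.
- brush_grip (a point): Where to grip the brush: on the handle's axis, 40 mm from mid-length towards the handle end, 10 mm above its underside.
- brush_tip (a point): The bristle end of the brush, 100 mm from mid-length.
- pan: The dirty-tool pan: gastronorm pan of plain steel, open at the top, 176 x 325 mm and 65 mm high, walls 5 mm, floor 5 mm; fixed to the table. It stands on one side of the table (left or right, it varies). Origin: centre of its underside; its long side runs along its y axis, z up.
- panel: Heat control box, grey, 130 x 250 mm and 30 mm high, fixed to the table on the other side of the robot from the pan, with a slider on a straight track along its y axis. Origin: centre of its underside; z up.
- heat (a joint): Position of the heat slider's grip on its track: 0 m at the low end (towards the box's -y), 0.12 m at the high end (+y). Stiff (1.5 N), stays where it is left.
- heat_top (a point): Centre of the top of the slider's black grip, a block 28 mm across the track, 20 mm along it and 40 mm high; its top is 84 mm above the table.
- marker: Small brass pointer fixed on top of the control box beside the track (20 mm by 8 mm, 12 mm high, with its thin tip towards the track); it marks the wanted heat. Origin: underside, in line with its tip; its y axis runs along the track in the same sense as the box's.
- shaker: Bystander: steel salt shaker, 38 mm wide, 60 mm high, near the ledge's front edge. Origin: underside.
- tin: Bystander: flat round tin, 48 mm wide, 34 mm high, near the ledge's front edge. Origin: underside.
- tape: Bystander: roll of tape, 90 mm wide, 25 mm high, beyond the ledge. Origin: underside.

How it is judged:
On the way, in this order (a step that is already met when the one before it is completed fails the run):
1. the turner and the brush lie in the steel pan, let go (x of turner_grip in the frame of pan between -0.085 and 0.085 m and y of turner_grip in the frame of pan between -0.16 and 0.16 m and z of turner_grip in the frame of pan between 0 and 0.062 m and x of turner_tip in the frame of pan between -0.085 and 0.085 m and y of turner_tip in the frame of pan between -0.16 and 0.16 m and z of turner_tip in the frame of pan between 0 and 0.062 m and linear speed of each of turner, brush below 0.03 m/s and x of brush_grip in the frame of pan between -0.085 and 0.085 m and y of brush_grip in the frame of pan between -0.16 and 0.16 m and z of brush_grip in the frame of pan between 0 and 0.062 m and x of brush_tip in the frame of pan between -0.085 and 0.085 m and y of brush_tip in the frame of pan between -0.16 and 0.16 m and z of brush_tip in the frame of pan between 0 and 0.062 m and contact force between each of turner, brush and the fingers below 0.2 N), for 0.3 s.
2. every pot stands upright on the ledge, let go (x of pot0 in the frame of ledge between -0.018 and 0.018 m and y of pot0 in the frame of ledge between -0.24 and 0.24 m and z of pot0 in the frame of ledge between 0.114 and 0.127 m and angle between each of pot0, pot1, pot2, pot3, pot4's own z axis and vertical below 0.12 rad and linear speed of each of pot0, pot1, pot2, pot3, pot4 below 0.02 m/s and contact force between each of pot0, pot1, pot2, pot3, pot4 and the fingers below 0.2 N and x of pot1 in the frame of ledge between -0.018 and 0.018 m and y of pot1 in the frame of ledge between -0.24 and 0.24 m and z of pot1 in the frame of ledge between 0.114 and 0.127 m and x of pot2 in the frame of ledge between -0.018 and 0.018 m and y of pot2 in the frame of ledge between -0.24 and 0.24 m and z of pot2 in the frame of ledge between 0.114 and 0.127 m and x of pot3 in the frame of ledge between -0.018 and 0.018 m and y of pot3 in the frame of ledge between -0.24 and 0.24 m and z of pot3 in the frame of ledge between 0.114 and 0.127 m and x of pot4 in the frame of ledge between -0.018 and 0.018 m and y of pot4 in the frame of ledge between -0.24 and 0.24 m and z of pot4 in the frame of ledge between 0.114 and 0.127 m), for 0.3 s.
3. the heat slider's grip is level with the brass pointer (y of heat_top in the frame of marker between -0.007 and 0.007 m and velocity of joint heat between -0.01 and 0.01 m/s), for 0.3 s.
At the end, for the whole second after the job is handed in: Turner and brush lie wholly in the pan, below its rim; every pot stands at rest and upright (7 degrees) on the ledge, let go, its centre within 18 mm of the ledge's centre line (so between the rims); the slider's grip is within 7 mm of the pointer along the track, and still (all of step 1 and all of step 2 and all of step 3); the robot touches nothing.
It fails at once if the shaker is pushed more than 6 cm away or knocked over (distance of shaker from where it was at the start of the episode above 0.06 m or angle between shaker's own z axis and vertical above 0.7 rad).
It fails at once if the tin is pushed more than 6 cm away or knocked over (distance of tin from where it was at the start of the episode above 0.06 m or angle between tin's own z axis and vertical above 0.7 rad).
It fails at once if the tape is pushed more than 6 cm away or knocked over (distance of tape from where it was at the start of the episode above 0.06 m or angle between tape's own z axis and vertical above 0.7 rad).
Of pot0, pot1, pot2, pot3, pot4 only 3 to 5 are there at a start; the rules pass over those that are not, and their reading is None.
At some moment in a run one of pot0, pot1, pot2, pot3, pot4 may be knocked a few centimetres aside while the robot is not near it.
It also fails if it takes over 210 s, if anything falls off the work surface, if the arm or the gripper's body presses on something with over 40 N, if the wrist force passes 120 N, or if a joint passes its speed limit or range.

### The arm

A 6-joint arm with a two-finger parallel gripper is mounted at the origin on the work surface. World frame = base frame: x ahead of the robot, y to its left, z up, the work surface at z = 0. Lengths are in m, angles in rad, forces in N, time in s.
With the tool pointing down it reaches from about 0.25 to 0.725 m from the base axis. Payload 9.7 kg.
Tool frame: the origin (TCP) lies at the very end of the fingers, on their centre line; the grasp point (between the pads) lies 19 mm behind it; z points along the fingers, y is the line along which they close (so a half turn about z gives the same grasp; the last joint's range is limited). The gripper opens to 85 mm and grips with 20 to 120 N. Pads are 22 mm wide; open, the fingers measure 114 mm over their backs; the gripper's body (76 mm by 85 mm) begins 54 mm behind the grasp point. The pads swing forward as they close: fully open they stand 13 mm farther back than shut.
Start: joints at [-1.204, 0.087, 0.176, 1.66, 0, 1.571], TCP at [0.197, -0.513, 0.231] pointing down, gripper open.
Joint ranges: [-3.13, 3.13], [-0.85, 1.81], [-1.15, 1.24], [-2.2, 2.28], [-1.44, 1.52], [-3.14, 3.14]. Speed limits (rad/s): [2.22, 2.22, 2.57, 3.14, 3.14, 3.14].

### API

Orientations are given as a unit quaternion [w, x, y, z].
In Python, from bench import arm, snapshot gives the robot as it stands.
- The arm moves only by the shell command python3 -m handwheel 'ROWS'. ROWS is a JSON object of lists of equal length, an entry for each row: "linear": the shift along the world's x, y, z in m, a list of three; "rot": the turn, a rotation vector about the world's x, y, z in rad, a list of three; "jaw": the closure, from 0 (fully open) to 1 (shut). In form: {"linear": [[x, y, z], ...], "rot": [[rx, ry, rz], ...], "jaw": [jaw, ...]}. A call has 1 to 20 rows; each row shifts and turns the commanded pose from where the row before left it; what a row does not reach is not made up. A row lasts 1/12 s, in which the tool goes at most 41.7 mm and 7.16 degrees, less where a joint would pass 70% of its speed; a pose out of reach is approached as far as the arm can. A call with a gripper value outside its range is refused whole. The fingers move at their own pace and stop on an object; the grip force is fixed at half the most. Time passes only in rows, so rows that do not move let the fingers close. It gives the time, the measured TCP pose, the force, the opening and the grip force at its end, in the units of the state.
- arm.observe(): the state, without advancing time (a new reading comes with each control period).
- snapshot(name): name is "side" or "top" or "wrist"; returns a dict with "image" (400x640x3 uint8, red, green, blue), "depth" (400x640 float32, m along the optical axis (not along the pixel's ray), 0 where there is no reading), "K" (3x3 intrinsics, pixels), "k1" (the pictures are not rectified: a ray, as slopes to the right and down, at radius r is drawn at 1 + k1 r^2 times it, then the intrinsics apply), "extrinsics" (4x4, takes a point from world to camera coordinates); the wrist camera has in their place "T_tool_cam" (4x4, takes a point from camera to tool coordinates, whose origin is the TCP and whose axes are the flange's). Camera axes: x right, y up, looking along -z (the intrinsics and any distortion apply to the point x, -y, -z); pixel columns grow to the right and rows downward; lengths in m; the calibration is good to about 2 mm. A picture is of the moment at which its call begins: read the wrist's pose just before it.
- arm.hand_in(): hands the job in; it is judged then, once.
The state is a dict: "clock": time; "joint_pos": joint angles; "joint_vel": joint speeds; "joint_torque": joint torques, N m; "eef_pos": TCP position; "tcp_rot": TCP orientation; "force": force on the tool from outside, world axes, zero at the start; "ft_torque": the same for the moment, N m; "grip_width": finger opening in m; "finger_force": force on a finger pad.
Only numpy, scipy, OpenCV 4.12 (cv2) and the standard library are available. Lean on these libraries where they do the work, as an engineer would, in place of code of your own. Each camera call takes 0.05 s, during which the arm holds its last target. There are 200 camera calls.

## Working session

There is one attempt and no reset: what is moved stays moved. The work goes in short steps, Python scripts to look and compute and a shell command to move; the robot and the scene stay as the last step left them, time stands still between calls to the robot, and variables do not carry over. Pictures are saved under pics/ and viewed, at most 14 in all, crops included, and the job is handed in when it is done.

```bash
ls; mkdir -p pics; cat > h.py <<'E'
import numpy as np, cv2
from bench import arm, snapshot
from scipy.spatial.transform import Rotation as R
def snap(n):
    s=arm.observe(); d=snapshot(n)
    if n=='wrist':
        q=s['tcp_rot']; T=np.eye(4); T[:3,:3]=R.from_quat([q[1],q[2],q[3],q[0]]).as_matrix(); T[:3,3]=s['eef_pos']
        d['cw']=T@d['T_tool_cam']
    else: d['cw']=np.linalg.inv(d['extrinsics'])
    return d
def ray(d,u,v):
    u=np.atleast_1d(u).astype(float);v=np.atleast_1d(v).astype(float)
    K=np.array(d['K']); a=(u-K[0,2])/K[0,0]; b=(v-K[1,2])/K[1,1]
    x,y=a.copy(),b.copy()
    for _ in range(20):
        f=1+d['k1']*(x*x+y*y); x,y=a/f,b/f
    return np.stack([x,-y,-np.ones_like(x)],-1)
def plane(d,u,v,z):
    r=ray(d,u,v)@d['cw'][:3,:3].T; o=d['cw'][:3,3]
    return o+r*((z-o[2])/r[:,2])[:,None]
def cloud(d):
    v,u=np.mgrid[0:400,0:640]; r=ray(d,u.ravel(),v.ravel())*d['depth'].ravel()[:,None]
    return (r@d['cw'][:3,:3].T+d['cw'][:3,3]).reshape(400,640,3)
def px(d,p):
    c=(np.linalg.inv(d['cw'])@np.append(p,1))[:3]; x,y=c[0]/-c[2],-c[1]/-c[2]; f=1+d['k1']*(x*x+y*y)
    K=np.array(d['K']); return K[0,0]*x*f+K[0,2],K[1,1]*y*f+K[1,2]
def save(d,n): cv2.imwrite('pics/'+n+'.png',d['image'][:,:,::-1])
E
python3 - <<'E'
from h import *
print(arm.observe())
for n in ('top','side'):
    d=snap(n); save(d,n+'0'); np.save(n+'0.npy',d,allow_pickle=True); print(n,d['K'],d['k1'],d['cw'].round(3),(d['depth']>0).mean())
E
```

```text
pics
{'clock': 0.0, 'joint_pos': array([-1.20399276e+00,  8.74660407e-02,  1.75130311e-01,  1.65981437e+00,
       -2.54951282e-05,  1.57081610e+00]), 'joint_vel': array([-1.11889209e-03,  3.46124185e-04,  1.43501520e-03, -5.53484979e-04,
       -1.45575826e-03, -7.73953140e-05]), 'joint_torque': array([ 9.55036558e-04, -5.20384741e+01,  4.64808083e+01,  1.62505038e-02,
        1.43332250e-05, -1.57939445e-05]), 'eef_pos': array([ 0.19715686, -0.51319511,  0.23057784]), 'tcp_rot': array([-6.63206028e-04,  9.83230557e-01,  1.82365603e-01, -1.35987335e-04]), 'force': array([-0.00930163, -0.05515597,  0.49602165]), 'ft_torque': array([-0.00353983,  0.03091206, -0.00057831]), 'finger_force': 0.0, 'grip_width': 0.0855312012116459}
top [[418.11021264   0.         320.30579855]
 [  0.         418.11021264 198.62121955]
 [  0.           0.           1.        ]] -0.0489524027250757 [[-9.000e-03  9.730e-01 -2.310e-01  3.550e-01]
 [-1.000e+00 -1.000e-02 -1.000e-03 -1.500e-02]
 [-4.000e-03  2.310e-01  9.730e-01  1.126e+00]
 [ 0.000e+00  0.000e+00  0.000e+00  1.000e+00]] 0.996140625
side [[412.8826648    0.         327.68615076]
 [  0.         412.8826648  199.07593761]
 [  0.           0.           1.        ]] -0.09974245363751187 [[-1.    -0.005 -0.018  0.549]
 [-0.011 -0.624  0.781  0.965]
 [-0.015  0.781  0.624  0.871]
 [ 0.     0.     0.     1.   ]] 0.99596875
```

View pics/top0.png

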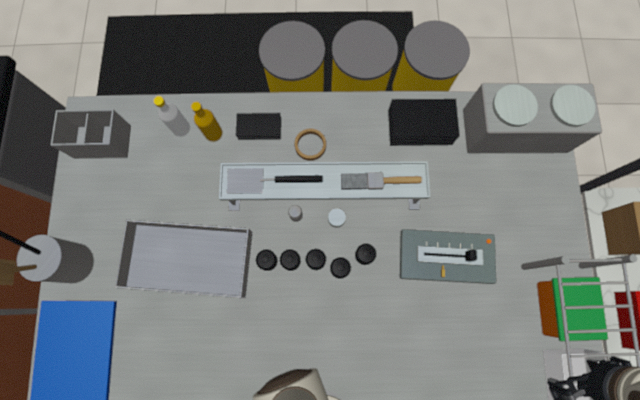

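View pics/side0.png

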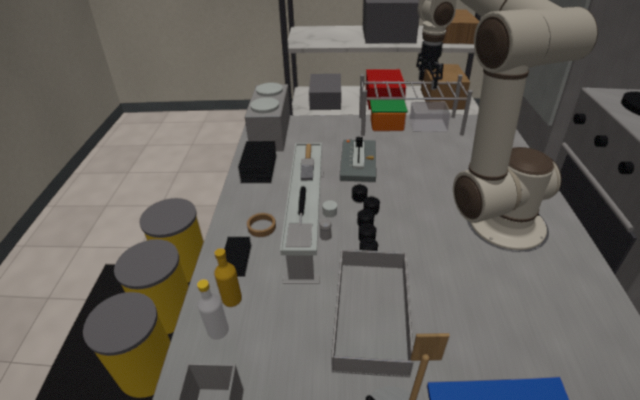

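The top view shows five pots at about (266,259), (290,259), (316,259), (341,267) and (366,253). The turner handle is at (300,179) with its blade to the left, and the brush handle is at (403,180). The pan is at the left, centre (187,259). The panel is at the right, with the grip at (472,255) and the brass pointer at (443,270). The shaker is at (295,212) and the tin at (337,217). The side view agrees with this layout.

```bash
cat > meas.py <<'E'
from h import *
def load(n): return np.load(n+'0.npy',allow_pickle=True).item()
t,s=load('top'),load('side')
C=cloud(t); S=cloud(s).reshape(-1,3)
def bl(m,mn=15):
    n,l,st,c=cv2.connectedComponentsWithStats(m.astype('uint8'))
    return [(l==i) for i in range(1,n) if st[i,4]>=mn]
hsv=cv2.cvtColor(t['image'],cv2.COLOR_RGB2HSV)
print('table z',np.median(C[300:390,150:250,2]),'ledge pts',C[190,240],C[190,330],C[190,410])
def ext(m,name):
    p=C[m]; u=np.argwhere(m)
    print(name,'n',len(p),'mean',p.mean(0).round(3),'lo',np.percentile(p,3,0).round(3),'hi',np.percentile(p,97,0).round(3))
v,u=np.mgrid[0:400,0:640]
dark=hsv[...,2]<70
for m in bl(dark&(v>235)&(v<285)&(u>250)&(u<385)):
    ext(m,'pot'); c=np.argwhere(m).mean(0); print('  plane z=.05',plane(t,c[1],c[0],.05)[0].round(3))
for m in bl(dark&(v>170)&(v<190)&(u>225)&(u<425)): 
    ext(m,'turner handle'); w=np.argwhere(m); print('  ends',plane(t,[w[:,1].min(),w[:,1].max()],[w[:,0].mean()]*2,.14).round(3))
wood=(hsv[...,0]>8)&(hsv[...,0]<25)&(hsv[...,1]>110)
for m in bl(wood&(v>165)&(v<195)&(u>225)&(u<430)): 
    ext(m,'brush handle'); w=np.argwhere(m); print('  ends',plane(t,[w[:,1].min(),w[:,1].max()],[w[:,0].mean()]*2,.14).round(3))
for m in bl(wood&(v>230)&(v<285)&(u>400)&(u<500),4): ext(m,'brass'); print(np.argwhere(m).min(0),np.argwhere(m).max(0))
for m in bl((C[...,2]>.06)&(v>225)&(v<285)&(u>400)&(u<500),4): ext(m,'grip'); print(np.argwhere(m).min(0),np.argwhere(m).max(0))
def box(nm,P,x0,x1,y0,y1,z0,z1):
    q=P.reshape(-1,3); q=q[(q[:,0]>x0)&(q[:,0]<x1)&(q[:,1]>y0)&(q[:,1]<y1)&(q[:,2]>z0)&(q[:,2]<z1)]
    print(nm,len(q),q.mean(0).round(3) if len(q) else '',np.percentile(q,[1,99],0).round(3) if len(q) else '')
    if len(q)>20: print('   rect',cv2.minAreaRect(q[:,:2].astype('float32')))
for n,P in (('T',C),('S',S)):
    box(n+'ledge',P,.4,.65,-.32,.32,.11,.16)
    box(n+'pan rim',P,.2,.5,.1,.6,.058,.075)
    box(n+'panel',P,.2,.5,-.55,-.15,.022,.04)
    box(n+'grip',P,.2,.5,-.55,-.15,.075,.095)
    box(n+'pots',P,.2,.4,-.15,.17,.035,.07)
    box(n+'small',P,.4,.46,-.15,.17,.02,.08)
E
python3 meas.py
python3 -c "
import cv2
a=cv2.imread('pics/top0.png'); b=cv2.resize(a[225:290,395:500],None,fx=5,fy=5,interpolation=2); c=cv2.resize(a[155:220,215:435],None,fx=2.4,fy=3.6,interpolation=2)
import numpy as np
w=800; o=np.zeros((600,w,3),'uint8'); o[:b.shape[0],:b.shape[1]]=b; o[340:340+c.shape[0],:c.shape[1]]=c; cv2.imwrite('pics/crop0.png',o)"
```

```text
table z 0.00048472614201400255 ledge pts [0.61796712 0.18599209 0.12251034] [ 0.6170328  -0.0378242   0.11732855] [ 0.61400195 -0.23665066  0.12152812]
pot n 324 mean [ 0.464 -0.127  0.053] lo [ 0.442 -0.15   0.039] hi [ 0.488 -0.106  0.058]
  plane z=.05 [ 0.464 -0.127  0.05 ]
pot n 316 mean [0.452 0.001 0.051] lo [ 0.43  -0.021  0.041] hi [0.476 0.022 0.059]
  plane z=.05 [0.452 0.001 0.05 ]
pot n 333 mean [0.452 0.127 0.047] lo [0.431 0.105 0.039] hi [0.475 0.151 0.058]
  plane z=.05 [0.452 0.127 0.05 ]
pot n 322 mean [0.452 0.067 0.047] lo [0.43  0.045 0.041] hi [0.474 0.089 0.058]
  plane z=.05 [0.452 0.066 0.05 ]
pot n 315 mean [ 0.43  -0.062  0.054] lo [ 0.409 -0.084  0.041] hi [ 0.452 -0.04   0.059]
  plane z=.05 [ 0.43  -0.062  0.05 ]
turner handle n 264 mean [0.639 0.038 0.146] lo [ 0.635 -0.013  0.134] hi [0.648 0.093 0.142]
  ends [[ 0.641  0.097  0.14 ]
 [ 0.64  -0.016  0.14 ]]
brush handle n 84 mean [ 0.633 -0.218  0.137] lo [ 0.63  -0.256  0.133] hi [ 0.639 -0.173  0.142]
  ends [[ 0.633 -0.172  0.14 ]
 [ 0.632 -0.259  0.14 ]]
brass n 17 mean [ 0.496 -0.456  0.034] lo 
[... 1569 characters left out ...]
3787938356399536, 0.3201289176940918), (0.3753601610660553, 0.14032068848609924), 85.8212661743164)
Spanel 780 [ 0.445 -0.326  0.029] [[ 0.392 -0.467  0.023]
 [ 0.499 -0.218  0.04 ]]
   rect ((0.45008111000061035, -0.38245970010757446), (0.3335809111595154, 0.11118419468402863), 85.44597625732422)
Sgrip 30 [ 0.455 -0.404  0.082] [[ 0.434 -0.549  0.076]
 [ 0.469 -0.38   0.09 ]]
   rect ((0.4511001408100128, -0.46485635638237), (0.1706540882587433, 0.02301289513707161), 85.4706802368164)
Spots 0  
Ssmall 657 [0.443 0.02  0.042] [[ 0.409 -0.134  0.022]
 [ 0.46   0.154  0.057]]
   rect ((0.4336859881877899, 0.0054324716329574585), (0.052518006414175034, 0.3054520785808563), 0.011079175397753716)
```

View pics/crop0.png

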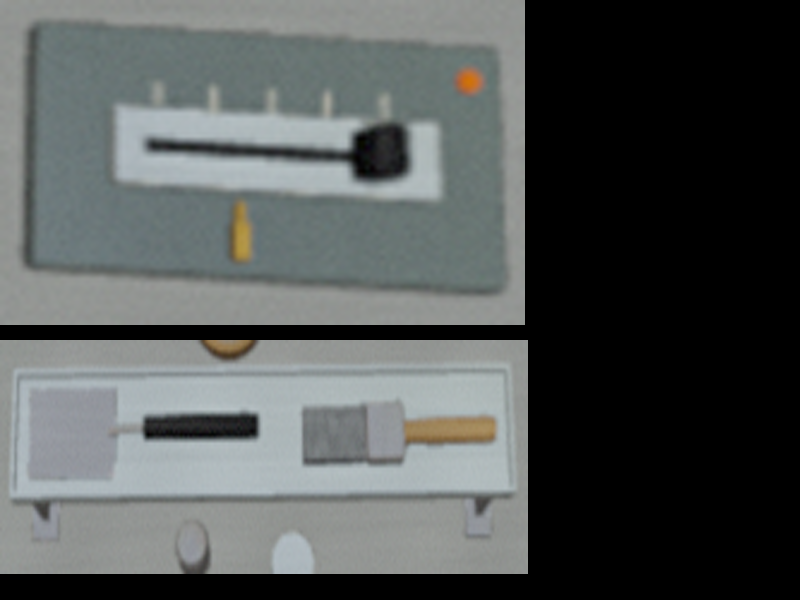

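The crop shows the panel pointer's tip at about (443,266) of the full image and the grip at (472,255). The turner and brush lie along y on the ledge. I'll move to a viewpoint over the ledge with the closing line along x, and compute finer positions.

```bash
python3 -m handwheel '{"linear":[[0.02,0.03,0.01],[0.02,0.03,0.01],[0.02,0.03,0.01],[0.02,0.03,0.01],[0.02,0.03,0.01],[0.02,0.03,0.01],[0.02,0.03,0.01],[0.02,0.03,0.01],[0.02,0.03,0.01],[0.02,0.03,0.01],[0.02,0.03,0.01],[0.02,0.03,0.01],[0.02,0.03,0],[0.02,0.03,0],[0.02,0.03,0],[0,0,0]],"rot":[[0,0,0.0803],[0,0,0.0803],[0,0,0.0803],[0,0,0.0803],[0,0,0.0803],[0,0,0.0803],[0,0,0.0803],[0,0,0.0803],[0,0,0.0803],[0,0,0.0803],[0,0,0.0803],[0,0,0.0803],[0,0,0.0803],[0,0,0.0803],[0,0,0.0803],[0,0,0]],"jaw":[0,0,0,0,0,0,0,0,0,0,0,0,0,0,0,0]}'
cat > m2.py <<'E'
from h import *
arm_s=arm.observe(); print(arm_s['eef_pos'].round(4),arm_s['tcp_rot'].round(4),arm_s['joint_pos'].round(3))
d=snap('wrist'); save(d,'w1'); np.save('w10.npy',d,allow_pickle=True)
print('wrist cam at',d['cw'].round(3))
t=np.load('top0.npy',allow_pickle=True).item()
pt=lambda L,z:plane(t,[a[0] for a in L],[a[1] for a in L],z).round(3)
print('pan rim outer',pt([(124,221),(252,230),(245,297),(117,288)],.065).tolist())
print('ledge rim',pt([(219,162),(428,162),(430,199),(219,199)],.128).tolist())
print('marker tip',pt([(443,265.5)],.04),'grip top',pt([(471.5,255)],.084))
C=cloud(t)
for y0 in (-.27,-.1,.05,.2):   # x profile of ledge
    q=C.reshape(-1,3); q=q[(abs(q[:,1]-y0)<.01)&(q[:,0]>.55)&(q[:,0]<.75)&(q[:,2]>.1)]; print(y0,q[:,0].min().round(3),q[:,0].max().round(3))
E
python3 m2.py
```

```text
clock: 1.43
eef_pos: [0.4996, -0.0591, 0.3497]
tcp_rot: [-0.001, 0.704, 0.711, 0.0]
force: [0.6, -0.8, 0.1]
grip_width: 0.0858
finger_force: 0.0
[ 0.4996 -0.0591  0.3497] [-0.0011  0.7037  0.7105  0.    ] [-1.190e-01  5.600e-02  3.810e-01  1.897e+00  1.000e-03  1.443e+00]
wrist cam at [[ 1.    -0.011 -0.001  0.5  ]
 [ 0.011  0.954  0.301  0.018]
 [-0.002 -0.301  0.954  0.493]
 [ 0.     0.     0.     1.   ]]
pan rim outer [[0.553, 0.499, 0.065], [0.527, 0.163, 0.065], [0.358, 0.176, 0.065], [0.381, 0.501, 0.065]]
ledge rim [[0.69, 0.241, 0.128], [0.685, -0.285, 0.128], [0.589, -0.283, 0.128], [0.594, 0.236, 0.128]]
marker tip [[ 0.433 -0.329  0.04 ]] grip top [[ 0.455 -0.39   0.084]]
-0.27 0.594 0.687
-0.1 0.595 0.687
0.05 0.595 0.689
0.2 0.595 0.688
```

View pics/w1.png

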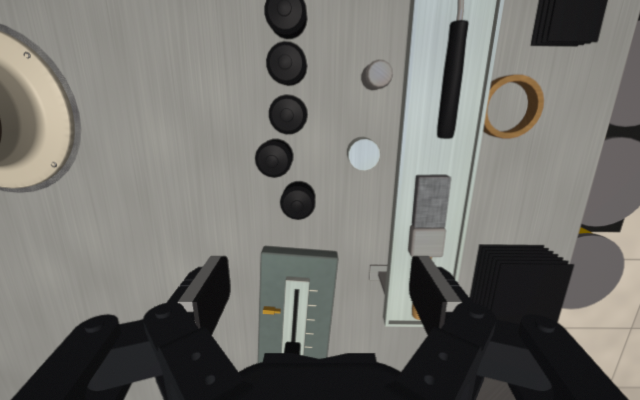

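The wrist view shows the pots at (286,14), (286,62), (288,114), (274,158) and (297,200). The turner handle runs from (459,22) to (446,137) and the brush head is at (431,205). I'll triangulate these against the top view.

```bash
cat > tri.py <<'E'
from h import *
t=np.load('top0.npy',allow_pickle=True).item(); w=np.load('w10.npy',allow_pickle=True).item()
def blobs(d,x0,x1,y0,y1,mn=60):
    h=cv2.cvtColor(d['image'],cv2.COLOR_RGB2HSV)[...,2]<70; h[:y0]=0;h[y1:]=0;h[:,:x0]=0;h[:,x1:]=0
    n,l,st,c=cv2.connectedComponentsWithStats(h.astype('uint8')); return [(c[i],st[i]) for i in range(1,n) if st[i,4]>=mn]
def tri(a,b):
    r1=(ray(t,*a)@t['cw'][:3,:3].T)[0]; r2=(ray(w,*b)@w['cw'][:3,:3].T)[0]; o1,o2=t['cw'][:3,3],w['cw'][:3,3]
    k=np.linalg.lstsq(np.stack([r1,-r2],1),o2-o1,rcond=None)[0]; p,q=o1+k[0]*r1,o2+k[1]*r2
    return ((p+q)/2).round(4),'gap %.4f'%np.linalg.norm(p-q)
ta=sorted([b[0] for b in blobs(t,250,385,235,285)],key=lambda c:-c[0]); wa=sorted([b[0] for b in blobs(w,250,325,0,230)],key=lambda c:-c[1])
print(len(ta),len(wa))
for a,b in zip(ta,wa): print('pot',tri(a,b), plane(w,*b,.048)[0].round(4))
a=blobs(t,225,425,170,190); b=blobs(w,430,475,10,150); print(len(a),len(b)); print('turner',tri(a[0][0],b[0][0]),a[0][1],b[0][1])
C=cloud(w)
for n,(u,v) in dict(blade_handle_top=(452,80),ledge=(410,150),rimR=(480,190),brushhead=(432,200),brush_ferr=(428,240),tin=(364,153),shaker=(379,73)).items(): print(n,C[v,u].round(4))
print('brush head axis',plane(w,[417,450],[200,200],.14).round(4).tolist(),'handle axis',plane(w,[457.5-8,457.5+8],[40,40],.13).round(4).tolist(),plane(w,[439,454],[130,130],.13).round(4).tolist())
E
python3 tri.py
```

```text
5 5
pot (array([ 0.4664, -0.1294,  0.0306]), 'gap 0.0000') [ 0.4677 -0.1238  0.048 ]
pot (array([ 0.4315, -0.0628,  0.0321]), 'gap 0.0001') [ 0.4338 -0.06    0.048 ]
pot (array([0.4536, 0.0007, 0.0367]), 'gap 0.0002') [0.4548 0.0011 0.048 ]
pot (array([0.453 , 0.0675, 0.0343]), 'gap 0.0001') [0.4544 0.066  0.048 ]
pot (array([0.4534, 0.1287, 0.0199]), 'gap 0.0044') [0.4553 0.1203 0.048 ]
1 1
turner (array([0.6412, 0.0406, 0.137 ]), 'gap 0.0050') [275 176  47   6 264] [ 438   20   30  118 2039]
blade_handle_top [0.6398 0.0415 0.1401]
ledge [ 0.6078 -0.0361  0.1215]
rimR [ 0.7647 -0.1179  0.0011]
brushhead [ 0.6352 -0.0931  0.1383]
brush_ferr [ 0.6357 -0.1447  0.1402]
tin [ 0.5655 -0.0539  0.0345]
shaker [0.5756 0.0541 0.0609]
brush head axis [[0.6166, -0.0928, 0.14], [0.656, -0.0924, 0.14]] handle axis [[0.6358, 0.0817, 0.13], [0.6527, 0.0819, 0.13]] [[0.6363, -0.0116, 0.13], [0.6535, -0.0114, 0.13]]
```

```bash
python3 -m handwheel '{"linear":[[0.0237,0.0192,-0.02],[0.0237,0.0192,-0.02],[0.0237,0.0192,-0.02],[0.0237,0.0192,-0.02],[0.0237,0.0192,-0.02],[0.0237,0.0192,-0.02],[0,0,-0.03],[0,0,-0.03],[0,0,-0.015],[0,0,0]],"rot":[[0,0,-0.01],[0,0,0],[0,0,0],[0,0,0],[0,0,0],[0,0,0],[0,0,0],[0,0,0],[0,0,0],[0,0,0]],"jaw":[0.55,0.55,0.55,0.55,0.55,0.55,0.55,0.55,0.55,0.55]}'
```

```text
clock: 2.32
eef_pos: [0.6375, 0.0508, 0.1516]
tcp_rot: [-0.002, 0.711, 0.703, -0.003]
force: [0.1, -0.3, 0.3]
grip_width: 0.0386
finger_force: 0.0
```

```bash
python3 -m handwheel '{"linear":[[0.004,0.005,0],[0,0,0]],"rot":[[0,0,0.008],[0,0,0]],"jaw":[0.55,0.55]}'; python3 -c "
from h import *
s=arm.observe();print(s['eef_pos'],s['tcp_rot'].round(4)); d=snap('wrist'); save(d,'w2')"
```

```text
clock: 2.48
eef_pos: [0.6443, 0.0568, 0.158]
tcp_rot: [0.001, 0.708, 0.707, 0.001]
force: [0.0, -0.2, 0.0]
grip_width: 0.0382
finger_force: 0.0
[0.64429023 0.05681107 0.15804039] [6.000e-04 7.077e-01 7.065e-01 9.000e-04]
```

View pics/w2.png

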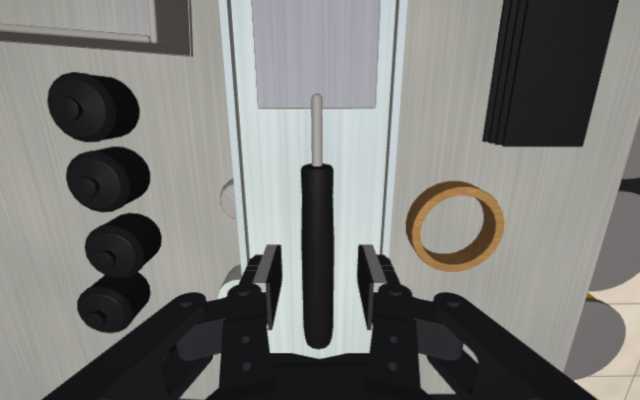

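The handle is centred between the pads, at column 317 against pads at 267 and 370. I'll descend and grip.

```bash
python3 -m handwheel '{"linear":[[-0.001,0,-0.017],[0,0,-0.015],[0,0,0],[0,0,0],[0,0,0],[0,0,0],[0,0,0]],"rot":[[0,0,0],[0,0,0],[0,0,0],[0,0,0],[0,0,0],[0,0,0],[0,0,0]],"jaw":[0.55,0.55,0.55,0.55,1,1,1]}'
```

```text
clock: 3.12
eef_pos: [0.6432, 0.0568, 0.1264]
tcp_rot: [0.001, 0.708, 0.707, 0.001]
force: [0.1, -0.3, 7.1]
grip_width: 0.0167
finger_force: 59.2
```

```bash
python3 -m handwheel '{"linear":[[0,0,0],[0,0,0],[0,0,-0.004],[0,0,0],[0,0,0],[0,0,0],[0,0,0],[0,0,0]],"rot":[[0,0,0],[0,0,0],[0,0,0],[0,0,0],[0,0,0],[0,0,0],[0,0,0],[0,0,0]],"jaw":[0.6,0.6,0.6,0.6,1,1,1,1]}'
```

```text
clock: 3.78
eef_pos: [0.6425, 0.0568, 0.1205]
tcp_rot: [0.0, 0.708, 0.707, 0.0]
force: [-0.9, -0.2, 2.7]
grip_width: 0.0166
finger_force: 59.3
```

```bash
python3 -m handwheel '{"linear":[[0,0,0.02],[0,0,0.03],[0,0,0.03],[0,0,0.03],[-0.0226,0.0233,0],[-0.0226,0.0233,0],[-0.0226,0.0233,0],[-0.0226,0.0233,0],[-0.0226,0.0233,0],[-0.0226,0.0233,0],[-0.0226,0.0233,0],[-0.0226,0.0233,0],[-0.0226,0.0233,0],[-0.0226,0.0233,0],[0,0,-0.03],[0,0,-0.03],[0,0,-0.02],[0,0,0],[0,0,0]],"rot":[[0,0,0],[0,0,0],[0,0,0],[0,0,0],[0,0,-0.01],[0,0,-0.01],[0,0,-0.01],[0,0,-0.01],[0,0,-0.01],[0,0,-0.01],[0,0,-0.01],[0,0,0],[0,0,0],[0,0,0],[0,0,0],[0,0,0],[0,0,0],[0,0,0],[0,0,0]],"jaw":[1,1,1,1,1,1,1,1,1,1,1,1,1,1,1,1,1,1,1]}'; python3 -c "
from h import *
d=snap('top'); C=cloud(d); save(d,'t1')
a=cv2.resize(d['image'][205:315,100:280],None,fx=4,fy=4)
cv2.imwrite('pics/t1c.png',a[:,:,::-1])"
```

```text
clock: 5.37
eef_pos: [0.4158, 0.2894, 0.1497]
tcp_rot: [-0.0, 0.732, 0.681, -0.001]
force: [0.2, 0.2, -0.1]
grip_width: 0.0174
finger_force: 59.0
```

View pics/t1c.png

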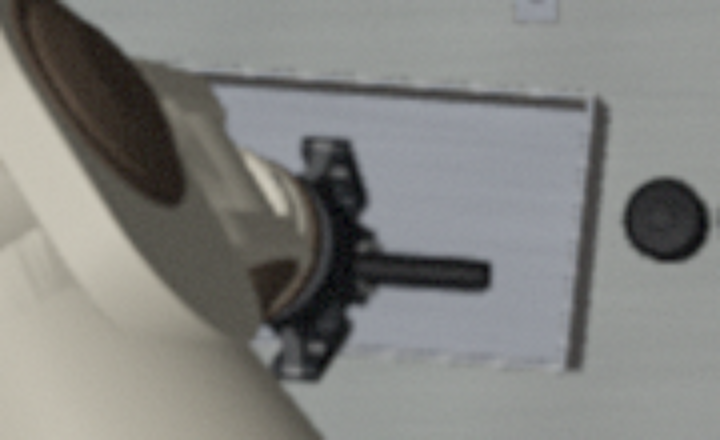

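```bash
python3 -m handwheel '{"linear":[[0.01,0,-0.025],[0,0,-0.03],[0,0,-0.03],[0,0,-0.02],[0,0,-0.014],[0,0,-0.006],[0,0,0],[0,0,0]],"rot":[[0,0,0],[0,0,0],[0,0,0],[0,0,0],[0,0,0],[0,0,0],[0,0,0],[0,0,0]],"jaw":[1,1,1,1,1,1,1,1]}'
```

```text
clock: 6.08
eef_pos: [0.4273, 0.2902, 0.0269]
tcp_rot: [0.0, 0.732, 0.681, 0.001]
force: [-0.6, 0.1, -0.1]
grip_width: 0.0169
finger_force: 59.0
```

```bash
python3 -m handwheel '{"linear":[[0,0,-0.006],[0,0,-0.006],[0,0,0],[0,0,0],[0,0,0],[0,0,0],[0,0,0.02],[0,0,0.03],[0,0,0.04],[0,0,0.04],[0,0,0.04],[0,0,0]],"rot":[[0,0,0],[0,0,0],[0,0,0],[0,0,0],[0,0,0],[0,0,0],[0,0,0],[0,0,0],[0,0,0],[0,0,0],[0,0,0],[0,0,0]],"jaw":[1,1,1,0.6,0.6,0.6,0.6,0.6,0.6,0.6,0.6,0.6]}'
```

```text
clock: 7.08
eef_pos: [0.4285, 0.2912, 0.192]
tcp_rot: [0.001, 0.732, 0.681, 0.006]
force: [0.0, 0.8, 1.3]
grip_width: 0.0342
finger_force: 0.0
```

```bash
python3 -m handwheel '{"linear":[[0.0138,-0.0326,0.02],[0.0138,-0.0326,0.02],[0.0138,-0.0326,0],[0.0138,-0.0326,0],[0.0138,-0.0326,0],[0.0138,-0.0326,0],[0.0138,-0.0326,0],[0.0138,-0.0326,0],[0.0138,-0.0326,0],[0.0138,-0.0326,0],[0.0138,-0.0326,0],[0.0138,-0.0326,0],[0.0138,-0.0326,0],[0.0138,-0.0326,0],[0.0138,-0.0326,0],[0,0,-0.03],[0,0,-0.03],[0,0,-0.01],[0,0,0],[0,0,0]],"rot":[[0,0,0.01],[0,0,0.01],[0,0,0.01],[0,0,0.01],[0,0,0.01],[0,0,0.01],[0,0,0.01],[0,0,0],[0,0,0],[0,0,0],[0,0,0],[0,0,0],[0,0,0],[0,0,0],[0,0,0],[0,0,0],[0,0,0],[0,0,0],[0,0,0],[0,0,0]],"jaw":[0.6,0.6,0.6,0.6,0.6,0.6,0.6,0.6,0.6,0.6,0.6,0.6,0.6,0.6,0.6,0.6,0.6,0.6,0.6,0.6]}';  python3 -c "
from h import *
s=arm.observe();print(s['eef_pos'],s['tcp_rot'].round(4)); d=snap('wrist'); save(d,'w3'); save(snap('top'),'t2')
a=cv2.imread('pics/w3.png'); b=cv2.imread('pics/t2.png')[205:315,100:280]
o=np.zeros((600,800,3),'uint8'); o[:400,:640]=a; o[400:,:327]=cv2.resize(b,(327,200)); cv2.imwrite('pics/c3.png',o)"
```

```text
clock: 8.75
eef_pos: [0.6332, -0.1988, 0.154]
tcp_rot: [-0.0, 0.707, 0.707, -0.0]
force: [0.1, 0.1, -0.0]
grip_width: 0.0345
finger_force: 0.0
[ 0.63319342 -0.19880865  0.15403369] [-1.000e-04  7.075e-01  7.067e-01 -1.000e-04]
```

View pics/c3.png

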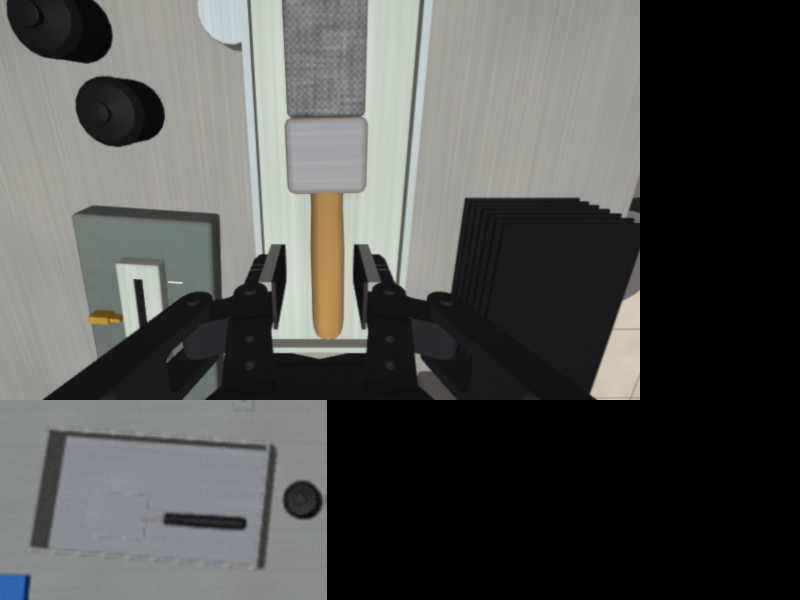

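The turner lies in the pan, and the brush handle is between the pads at column 327. I'll grip it and carry it over.

```bash
python3 -m handwheel '{"linear":[[0.0025,0,-0.018],[0,0,-0.014],[0,0,0],[0,0,0],[0,0,0],[0,0,0],[0,0,0],[0,0,0.02],[0,0,0.03],[0,0,0.03],[0,0,0.03],[0,0,0]],"rot":[[0,0,0],[0,0,0],[0,0,0],[0,0,0],[0,0,0],[0,0,0],[0,0,0],[0,0,0],[0,0,0],[0,0,0],[0,0,0],[0,0,0]],"jaw":[0.6,0.6,0.6,1,1,1,1,1,1,1,1,1]}'
```

```text
clock: 9.85
eef_pos: [0.6371, -0.1996, 0.2387]
tcp_rot: [0.004, 0.708, 0.707, 0.002]
force: [0.1, -0.1, -0.2]
grip_width: 0.0166
finger_force: 59.0
```

```bash
python3 -m handwheel '{"linear":[[-0.0109,0.0351,0],[-0.0109,0.0351,0],[-0.0109,0.0351,0],[-0.0109,0.0351,0],[-0.0109,0.0351,0],[-0.0109,0.0351,0],[-0.0109,0.0351,0],[-0.0109,0.0351,0],[-0.0109,0.0351,0],[-0.0109,0.0351,0],[-0.0109,0.0351,0],[-0.0109,0.0351,0],[-0.0109,0.0351,0],[-0.0109,0.0351,0],[0,0,-0.04],[0,0,-0.04],[0,0,-0.04],[0,0,-0.04],[0,0,-0.02],[0,0,0]],"rot":[[0,0,-0.01],[0,0,-0.01],[0,0,-0.01],[0,0,-0.01],[0,0,-0.01],[0,0,-0.01],[0,0,-0.01],[0,0,0],[0,0,0],[0,0,0],[0,0,0],[0,0,0],[0,0,0],[0,0,0],[0,0,0],[0,0,0],[0,0,0],[0,0,0],[0,0,0],[0,0,0]],"jaw":[1,1,1,1,1,1,1,1,1,1,1,1,1,1,1,1,1,1,1,1]}'
```

```text
clock: 11.52
eef_pos: [0.4807, 0.2907, 0.0462]
tcp_rot: [-0.001, 0.732, 0.681, -0.004]
force: [0.2, 0.3, -1.5]
grip_width: 0.0167
finger_force: 59.0
```

```bash
python3 -m handwheel '{"linear":[[0.003,0,-0.012],[0,0,-0.01],[0,0,-0.008],[0,0,0],[0,0,0],[0,0,0],[0,0,0],[0,0,0.03],[0,0,0.04],[0,0,0.04],[0,0,0.03],[-0.005,-0.0325,0],[-0.005,-0.0325,0],[-0.005,-0.0325,0],[-0.005,-0.0325,0],[-0.005,-0.0325,0],[0,0,0],[0,0,0]],"rot":[[0,0,0],[0,0,0],[0,0,0],[0,0,0],[0,0,0],[0,0,0],[0,0,0],[0,0,0],[0,0,0],[0,0,0],[0,0,0],[0,0,0.01],[0,0,0.01],[0,0,0.01],[0,0,0.02],[0,0,0.02],[0,0,0],[0,0,0]],"jaw":[1,1,1,1,0.6,0.6,0.6,0.6,0.6,0.6,0.6,0,0,0,0,0,0,0]}'
cat > look.py <<'E'
import sys
from h import *
n=sys.argv[1]
s=arm.observe();print(s['eef_pos'].round(4),s['tcp_rot'].round(4)); d=snap('wrist'); t=snap('top')
a=d['image'][:,:,::-1]; b=t['image'][145:315,100:520,::-1]
o=np.zeros((600,800,3),'uint8'); o[:260,:416]=cv2.resize(a,(416,260)); o[265:589]=cv2.resize(b,(800,324)); cv2.imwrite('pics/'+n+'.png',o)
C=cloud(t); h=cv2.cvtColor(t['image'],cv2.COLOR_RGB2HSV)[...,2]<70
m=h&(C[...,0]>.35)&(C[...,0]<.70)&(C[...,1]>-.27)&(C[...,1]<.165)&(C[...,2]>.03)&(C[...,2]<.19)
k,l,st,c=cv2.connectedComponentsWithStats(m.astype('uint8'))
for i in range(1,k):
    if st[i,4]>80:
        z=np.percentile(C[l==i][:,2],90); print('blob',st[i,4],c[i].round(),'ztop',z.round(3),plane(t,*c[i],z-.008)[0].round(3))
E
python3 look.py l1
```

```text
clock: 13.02
eef_pos: [0.4616, 0.1286, 0.1623]
tcp_rot: [0.0, 0.709, 0.706, 0.001]
force: [-0.7, -0.2, 0.2]
grip_width: 0.0854
finger_force: 0.0
[0.4616 0.1286 0.1623] [5.000e-04 7.086e-01 7.056e-01 9.000e-04]
blob 315 [365. 254.] ztop 0.055 [ 0.465 -0.128  0.047]
blob 316 [315. 259.] ztop 0.056 [0.453 0.    0.048]
blob 154 [271. 260.] ztop 0.051 [0.452 0.116 0.043]
blob 322 [290. 259.] ztop 0.056 [0.452 0.067 0.048]
blob 312 [340. 268.] ztop 0.056 [ 0.43  -0.062  0.048]
```

View pics/l1.png

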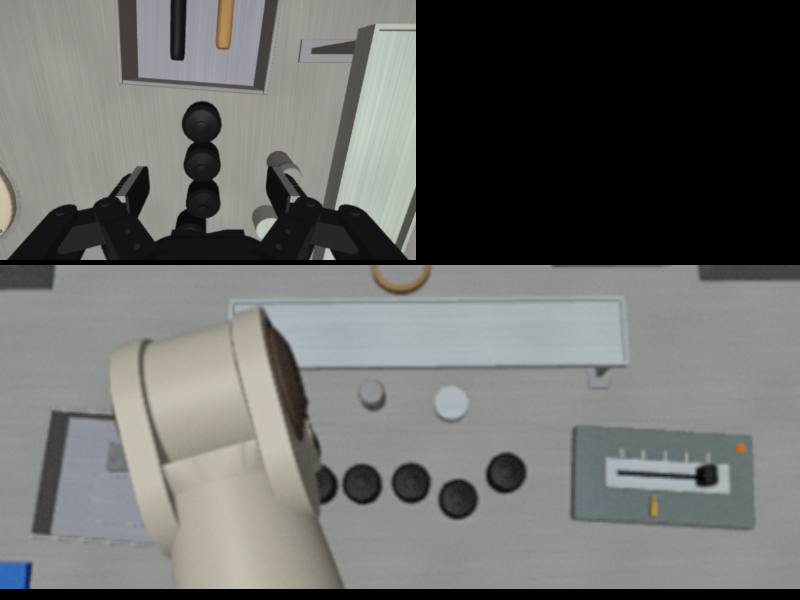

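Both tools are in the pan, and the ledge is empty. Next I'll pick the leftmost pot.

```bash
python3 -m handwheel '{"linear":[[-0.0085,-0.0015,-0.03],[0,0,-0.035],[0,0,-0.035],[0,0,-0.03],[0,0,-0.015],[0,0,0],[0,0,0],[0,0,0],[0,0,0],[0,0,0],[0,0,0]],"rot":[[0,0,0],[0,0,0],[0,0,0],[0,0,0],[0,0,0],[0,0,0],[0,0,0],[0,0,0],[0,0,0],[0,0,0],[0,0,0]],"jaw":[0,0,0,0,0,0,1,1,1,1,1]}'
```

```text
clock: 14.03
eef_pos: [0.4541, 0.1289, 0.0184]
tcp_rot: [0.001, 0.708, 0.707, 0.002]
force: [-1.3, 2.1, 6.2]
grip_width: 0.0519
finger_force: 63.0
```

```bash
python3 -m handwheel '{"linear":[[0,0,0.02],[0,0,0.04],[0,0,0.04],[0,0,0.04],[0,0,0.03],[0,0,0.01],[0.03125,0.0052,0.01],[0.03125,0.0052,0],[0.03125,0.0052,0],[0.03125,0.0052,0],[0.03125,0.0052,0],[0.03125,0.0052,0],[0,0,-0.02],[0,0,-0.02],[0,0,0],[0,0,0]],"rot":[[0,0,0],[0,0,0],[0,0,0],[0,0,0],[0,0,0],[0,0,0],[0,0,0],[0,0,0],[0,0,0],[0,0,0],[0,0,0],[0,0,0],[0,0,0],[0,0,0],[0,0,0],[0,0,0]],"jaw":[1,1,1,1,1,1,1,1,1,1,1,1,1,1,1,1]}'; python3 -c "
from h import *
d=snap('top'); C=cloud(d); t0=np.load('top0.npy',allow_pickle=True).item()
save(d,'t3'); cv2.imwrite('pics/t3c.png',cv2.resize(d['image'][150:310,100:300,::-1],None,fx=3.7,fy=3.7))"
```

```text
clock: 15.37
eef_pos: [0.6395, 0.1592, 0.1648]
tcp_rot: [-0.001, 0.708, 0.707, -0.001]
force: [-0.4, 0.4, -1.7]
grip_width: 0.0521
finger_force: 64.2
```

View pics/t3c.png

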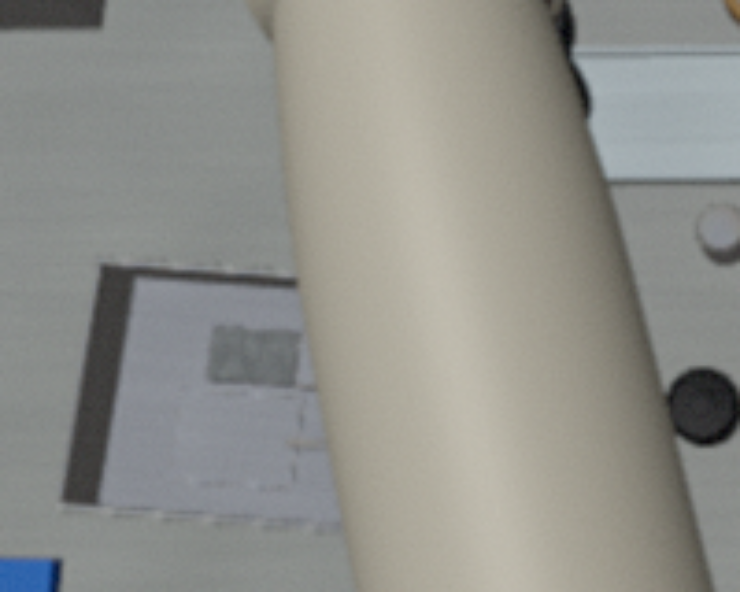

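The bristle head and blade lie well inside the pan walls. I'll set the pot down.

```bash
python3 -m handwheel '{"linear":[[0.001,0,-0.015],[0,0,-0.008],[0,0,0],[0,0,0],[0,0,0],[0,0,0],[0,0,0]],"rot":[[0,0,0],[0,0,0],[0,0,0],[0,0,0],[0,0,0],[0,0,0],[0,0,0]],"jaw":[1,1,1,1,0.3,0.3,0.3]}'
```

```text
clock: 16.0
eef_pos: [0.6417, 0.1595, 0.1445]
tcp_rot: [0.0, 0.708, 0.707, 0.001]
force: [-0.4, -0.7, 0.3]
grip_width: 0.0597
finger_force: 0.0
```

```bash
python3 -m handwheel '{"linear":[[0,0,0.01],[0,0,0.03],[0,0,0.04],[-0.02,-0.01,0],[-0.035,-0.017,0],[-0.035,-0.017,0],[-0.035,-0.017,0],[-0.035,-0.017,0],[-0.027,-0.0145,0],[0,0,0],[0,0,0]],"rot":[[0,0,0],[0,0,0],[0,0,0],[0,0,0],[0,0,0],[0,0,0],[0,0,0],[0,0,0],[0,0,0],[0,0,0],[0,0,0]],"jaw":[0.1,0.1,0.1,0,0,0,0,0,0,0,0]}'; python3 look.py l2
```

```text
clock: 16.92
eef_pos: [0.4538, 0.0664, 0.2253]
tcp_rot: [0.001, 0.708, 0.706, 0.001]
force: [0.9, 0.2, -1.0]
grip_width: 0.0852
finger_force: 0.0
[0.4538 0.0664 0.2253] [0.001  0.708  0.7062 0.0014]
blob 318 [365. 254.] ztop 0.056 [ 0.465 -0.128  0.048]
blob 318 [315. 259.] ztop 0.055 [0.453 0.001 0.047]
blob 316 [340. 268.] ztop 0.056 [ 0.43  -0.062  0.048]
```

```bash
cat >> look.py <<'E'
C=cloud(d); h=cv2.cvtColor(d['image'],cv2.COLOR_RGB2HSV)[...,2]<90
for nm,z0,z1,zr in (('W pot',.043,.066,.05),('W ledge',.163,.186,.17)):
    m=h&(C[...,2]>z0)&(C[...,2]<z1)&(C[...,0]>.33)&(C[...,0]<.7)
    k,l,st,c=cv2.connectedComponentsWithStats(m.astype('uint8'))
    for i in range(1,k):
        if st[i,4]>250: p=C[l==i]; print(nm,st[i,4],p.mean(0).round(3),(p.max(0)-p.min(0)).round(3))
E
python3 look.py l2
```

```text
[0.4549 0.067  0.2243] [5.000e-04 7.077e-01 7.065e-01 7.000e-04]
blob 318 [365. 254.] ztop 0.055 [ 0.465 -0.128  0.047]
blob 319 [315. 259.] ztop 0.057 [0.453 0.001 0.049]
blob 317 [340. 268.] ztop 0.055 [ 0.43  -0.062  0.047]
W pot 349 [0.364 0.212 0.054] [0.004 0.042 0.022]
W pot 312 [0.531 0.206 0.054] [0.004 0.054 0.022]
W pot 280 [0.612 0.223 0.054] [0.025 0.008 0.023]
W pot 487 [0.446 0.18  0.053] [0.172 0.014 0.022]
W pot 1771 [0.454 0.069 0.048] [0.052 0.053 0.017]
W pot 1496 [0.455 0.004 0.048] [0.052 0.053 0.017]
W pot 1271 [ 0.433 -0.059  0.048] [0.052 0.053 0.017]
W pot 1095 [ 0.467 -0.125  0.048] [0.052 0.051 0.017]
W ledge 4408 [0.632 0.159 0.167] [0.044 0.053 0.017]
```

```bash
python3 -m handwheel '{"linear":[[-0.001,0.001,-0.04],[0,0,-0.04],[0,0,-0.04],[0,0,-0.04],[0,0,-0.03],[0,0,-0.016],[0,0,0],[0,0,0],[0,0,0],[0,0,0],[0,0,0],[0,0,0]],"rot":[[0,0,0],[0,0,0],[0,0,0],[0,0,0],[0,0,0],[0,0,0],[0,0,0],[0,0,0],[0,0,0],[0,0,0],[0,0,0],[0,0,0]],"jaw":[0,0,0,0,0,0,0,1,1,1,1,1]}'
```

```text
clock: 18.12
eef_pos: [0.4548, 0.0682, 0.0194]
tcp_rot: [0.001, 0.708, 0.707, 0.001]
force: [0.1, 0.7, 6.8]
grip_width: 0.0526
finger_force: 63.3
```

```bash
python3 -m handwheel '{"linear":[[0,0,0.02],[0,0,0.04],[0,0,0.04],[0,0,0.04],[0,0,0.03],[0,0,0.01],[0.0311,0.0011,0.01],[0.0311,0.0011,0],[0.0311,0.0011,0],[0.0311,0.0011,0],[0.0311,0.0011,0],[0.0311,0.0011,0],[0,0,-0.03],[0,0,-0.02],[0,0,-0.014],[0,0,0],[0,0,0]],"rot":[[0,0,0],[0,0,0],[0,0,0],[0,0,0],[0,0,0],[0,0,0],[0,0,0],[0,0,0],[0,0,0],[0,0,0],[0,0,0],[0,0,0],[0,0,0],[0,0,0],[0,0,0],[0,0,0],[0,0,0]],"jaw":[1,1,1,1,1,1,1,1,1,1,1,1,1,1,1,1,1]}'
```

```text
clock: 19.53
eef_pos: [0.6395, 0.0744, 0.1426]
tcp_rot: [-0.001, 0.708, 0.707, -0.001]
force: [0.5, 0.3, -2.4]
grip_width: 0.0524
finger_force: 68.9
```

Release here, lift, and go to the next pot at (0.4545, 0.002).

```bash
python3 -m handwheel '{"linear":[[0.001,0,-0.002],[0,0,0],[0,0,0],[0,0,0],[0,0,0],[0,0,0.01],[0,0,0.03],[0,0,0.04],[-0.02,-0.008,0],[-0.035,-0.014,0],[-0.035,-0.014,0],[-0.035,-0.014,0],[-0.035,-0.014,0],[-0.025,-0.009,0],[0,0,0],[0,0,0]],"rot":[[0,0,0],[0,0,0],[0,0,0],[0,0,0],[0,0,0],[0,0,0],[0,0,0],[0,0,0],[0,0,0],[0,0,0],[0,0,0],[0,0,0],[0,0,0],[0,0,0],[0,0,0],[0,0,0]],"jaw":[1,1,0.3,0.3,0.3,0.1,0,0,0,0,0,0,0,0,0,0]}'; python3 look.py l3
```

```text
clock: 20.87
eef_pos: [0.4555, 0.0011, 0.2231]
tcp_rot: [0.001, 0.708, 0.706, 0.001]
force: [0.0, 0.9, -0.3]
grip_width: 0.0857
finger_force: 0.0
[0.4555 0.0011 0.2231] [0.0011 0.708  0.7063 0.0012]
blob 252 [251. 178.] ztop 0.177 [0.636 0.151 0.169]
blob 318 [365. 254.] ztop 0.055 [ 0.465 -0.128  0.047]
W pot 1772 [0.454 0.003 0.048] [0.052 0.052 0.017]
W pot 1499 [ 0.432 -0.06   0.048] [0.052 0.052 0.017]
W pot 1278 [ 0.467 -0.126  0.048] [0.052 0.053 0.017]
W ledge 4674 [0.634 0.074 0.168] [0.048 0.052 0.017]
```

View pics/l3.png

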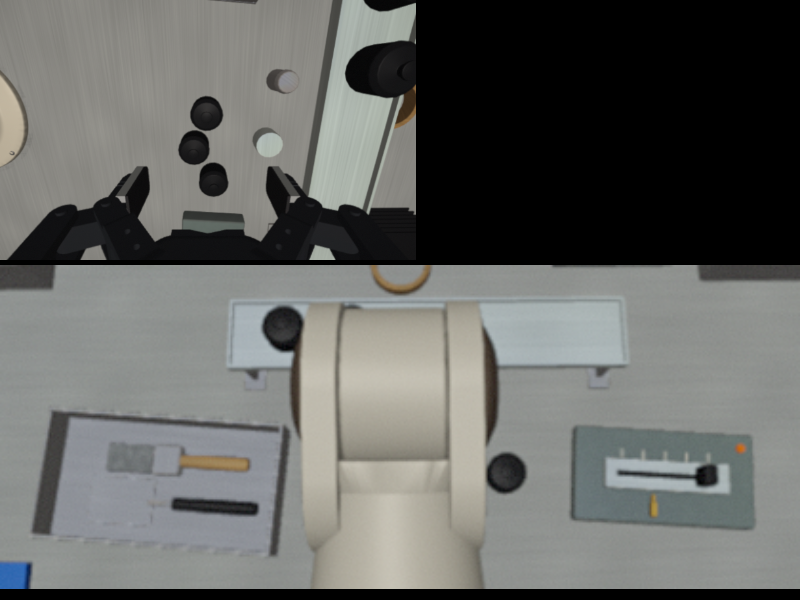

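Two pots stand on the ledge, and both tools are fully in the pan. On to pot three.

```bash
python3 -m handwheel '{"linear":[[-0.0015,0.001,-0.04],[0,0,-0.04],[0,0,-0.04],[0,0,-0.04],[0,0,-0.03],[0,0,-0.015],[0,0,0],[0,0,0],[0,0,0],[0,0,0],[0,0,0],[0,0,0]],"rot":[[0,0,0],[0,0,0],[0,0,0],[0,0,0],[0,0,0],[0,0,0],[0,0,0],[0,0,0],[0,0,0],[0,0,0],[0,0,0],[0,0,0]],"jaw":[0,0,0,0,0,0,0,1,1,1,1,1]}'
python3 -m handwheel '{"linear":[[0,0,0.02],[0,0,0.04],[0,0,0.04],[0,0,0.04],[0,0,0.03],[0,0,0.01],[0.0311,-0.002,0.01],[0.0311,-0.002,0],[0.0311,-0.002,0],[0.0311,-0.002,0],[0.0311,-0.002,0],[0.0311,-0.002,0],[0,0,-0.03],[0,0,-0.02],[0,0,-0.014],[0,0,0],[0,0,0]],"rot":[[0,0,0],[0,0,0],[0,0,0],[0,0,0],[0,0,0],[0,0,0],[0,0,0],[0,0,0],[0,0,0],[0,0,0],[0,0,0],[0,0,0],[0,0,0],[0,0,0],[0,0,0],[0,0,0],[0,0,0]],"jaw":[1,1,1,1,1,1,1,1,1,1,1,1,1,1,1,1,1]}'
```

```text
clock: 21.97
eef_pos: [0.456, 0.0026, 0.0184]
tcp_rot: [0.001, 0.708, 0.707, 0.001]
force: [-0.4, 0.7, 6.6]
grip_width: 0.0525
finger_force: 63.2
clock: 23.38
eef_pos: [0.6407, -0.0095, 0.1416]
tcp_rot: [-0.001, 0.708, 0.707, -0.001]
force: [-1.1, -0.1, -0.5]
grip_width: 0.0521
finger_force: 66.9
```

```bash
python3 -m handwheel '{"linear":[[0.0005,0,-0.002],[0,0,0],[0,0,0],[0,0,0],[0,0,0],[0,0,0.01],[0,0,0.03],[0,0,0.04],[-0.02,-0.005,0],[-0.038,-0.01,0],[-0.038,-0.01,0],[-0.038,-0.01,0],[-0.038,-0.01,0],[-0.037,-0.0065,0],[0,0,0],[0,0,0]],"rot":[[0,0,0],[0,0,0],[0,0,0],[0,0,0],[0,0,0],[0,0,0],[0,0,0],[0,0,0],[0,0,0],[0,0,0],[0,0,0],[0,0,0],[0,0,0],[0,0,0],[0,0,0],[0,0,0]],"jaw":[1,1,0.3,0.3,0.3,0.1,0,0,0,0,0,0,0,0,0,0]}'; python3 look.py l4
```

```text
clock: 24.72
eef_pos: [0.4316, -0.0613, 0.2222]
tcp_rot: [0.001, 0.708, 0.706, 0.001]
force: [0.5, -0.8, 1.0]
grip_width: 0.0852
finger_force: 0.0
[ 0.4316 -0.0613  0.2222] [0.0014 0.708  0.7062 0.0011]
blob 284 [252. 178.] ztop 0.176 [0.635 0.15  0.168]
blob 385 [284. 178.] ztop 0.175 [0.635 0.072 0.167]
blob 322 [318. 176.] ztop 0.176 [ 0.638 -0.009  0.168]
W pot 314 [0.565 0.05  0.05 ] [0.024 0.032 0.014]
W pot 1770 [ 0.432 -0.061  0.048] [0.052 0.052 0.017]
W pot 1492 [ 0.467 -0.127  0.048] [0.052 0.052 0.017]
W ledge 2290 [ 0.628 -0.013  0.166] [0.033 0.049 0.008]
```

```bash
python3 -m handwheel '{"linear":[[0.0005,0,-0.04],[0,0,-0.04],[0,0,-0.04],[0,0,-0.04],[0,0,-0.03],[0,0,-0.014],[0,0,0],[0,0,0],[0,0,0],[0,0,0],[0,0,0],[0,0,0]],"rot":[[0,0,0],[0,0,0],[0,0,0],[0,0,0],[0,0,0],[0,0,0],[0,0,0],[0,0,0],[0,0,0],[0,0,0],[0,0,0],[0,0,0]],"jaw":[0,0,0,0,0,0,0,1,1,1,1,1]}'
python3 -m handwheel '{"linear":[[0,0,0.02],[0,0,0.04],[0,0,0.04],[0,0,0.04],[0,0,0.03],[0,0,0.01],[0.0349,-0.0057,0.01],[0.0349,-0.0057,0],[0.0349,-0.0057,0],[0.0349,-0.0057,0],[0.0349,-0.0057,0],[0.0349,-0.0057,0],[0,0,-0.03],[0,0,-0.02],[0,0,-0.014],[0,0,0],[0,0,0]],"rot":[[0,0,0],[0,0,0],[0,0,0],[0,0,0],[0,0,0],[0,0,0],[0,0,0],[0,0,0],[0,0,0],[0,0,0],[0,0,0],[0,0,0],[0,0,0],[0,0,0],[0,0,0],[0,0,0],[0,0,0]],"jaw":[1,1,1,1,1,1,1,1,1,1,1,1,1,1,1,1,1]}'
```

```text
clock: 25.82
eef_pos: [0.4346, -0.0611, 0.0183]
tcp_rot: [0.001, 0.708, 0.707, 0.001]
force: [-0.2, 1.4, 6.6]
grip_width: 0.0521
finger_force: 63.2
clock: 27.23
eef_pos: [0.6421, -0.0951, 0.1415]
tcp_rot: [-0.001, 0.708, 0.707, -0.0]
force: [-0.2, -0.1, -1.0]
grip_width: 0.052
finger_force: 66.9
```

Release and go to the last pot at (0.466, -0.127).

```bash
python3 -m handwheel '{"linear":[[-0.0005,0,-0.002],[0,0,0],[0,0,0],[0,0,0],[0,0,0],[0,0,0.01],[0,0,0.03],[0,0,0.04],[-0.02,-0.004,0],[-0.031,-0.006,0],[-0.031,-0.006,0],[-0.031,-0.006,0],[-0.031,-0.006,0],[-0.031,-0.004,0],[0,0,0],[0,0,0]],"rot":[[0,0,0],[0,0,0],[0,0,0],[0,0,0],[0,0,0],[0,0,0],[0,0,0],[0,0,0],[0,0,0],[0,0,0],[0,0,0],[0,0,0],[0,0,0],[0,0,0],[0,0,0],[0,0,0]],"jaw":[1,1,0.3,0.3,0.3,0.1,0,0,0,0,0,0,0,0,0,0]}'; python3 look.py l5
```

```text
clock: 28.57
eef_pos: [0.4662, -0.1275, 0.2221]
tcp_rot: [0.001, 0.708, 0.706, 0.001]
force: [0.8, -0.3, -0.4]
grip_width: 0.0854
finger_force: 0.0
[ 0.4662 -0.1275  0.2221] [1.200e-03 7.080e-01 7.062e-01 7.000e-04]
blob 391 [354. 177.] ztop 0.176 [ 0.636 -0.095  0.168]
blob 282 [252. 178.] ztop 0.177 [0.635 0.15  0.169]
blob 385 [284. 178.] ztop 0.174 [0.635 0.072 0.166]
blob 383 [319. 177.] ztop 0.176 [ 0.636 -0.012  0.168]
W pot 1775 [ 0.467 -0.128  0.048] [0.052 0.052 0.017]
W pot 323 [ 0.461 -0.32   0.045] [0.013 0.087 0.004]
W ledge 4577 [ 0.633 -0.016  0.168] [0.046 0.042 0.017]
W ledge 4413 [ 0.638 -0.095  0.168] [0.052 0.052 0.017]
```

```bash
python3 -m handwheel '{"linear":[[0.0005,-0.0005,-0.04],[0,0,-0.04],[0,0,-0.04],[0,0,-0.04],[0,0,-0.03],[0,0,-0.014],[0,0,0],[0,0,0],[0,0,0],[0,0,0],[0,0,0],[0,0,0]],"rot":[[0,0,0],[0,0,0],[0,0,0],[0,0,0],[0,0,0],[0,0,0],[0,0,0],[0,0,0],[0,0,0],[0,0,0],[0,0,0],[0,0,0]],"jaw":[0,0,0,0,0,0,0,1,1,1,1,1]}'
python3 -m handwheel '{"linear":[[0,0,0.02],[0,0,0.04],[0,0,0.04],[0,0,0.04],[0,0,0.03],[0,0,0.01],[0.0291,-0.0087,0.01],[0.0291,-0.0087,0],[0.0291,-0.0087,0],[0.0291,-0.0087,0],[0.0291,-0.0087,0],[0.0291,-0.0087,0],[0,0,-0.03],[0,0,-0.02],[0,0,-0.014],[0,0,0],[0,0,0]],"rot":[[0,0,0],[0,0,0],[0,0,0],[0,0,0],[0,0,0],[0,0,0],[0,0,0],[0,0,0],[0,0,0],[0,0,0],[0,0,0],[0,0,0],[0,0,0],[0,0,0],[0,0,0],[0,0,0],[0,0,0]],"jaw":[1,1,1,1,1,1,1,1,1,1,1,1,1,1,1,1,1]}'
```

```text
clock: 29.67
eef_pos: [0.469, -0.128, 0.0185]
tcp_rot: [0.002, 0.708, 0.707, 0.001]
force: [0.0, 0.7, 6.0]
grip_width: 0.0521
finger_force: 63.3
clock: 31.08
eef_pos: [0.6417, -0.1798, 0.1415]
tcp_rot: [-0.001, 0.708, 0.707, -0.0]
force: [0.2, 1.2, -1.5]
grip_width: 0.0521
finger_force: 67.1
```

```bash
python3 -m handwheel '{"linear":[[0,0,-0.002],[0,0,0],[0,0,0],[0,0,0],[0,0,0],[0,0,0.01],[0,0,0.03],[0,0,0.04],[-0.02,-0.01,0.02],[-0.036,-0.012,0.02],[-0.036,-0.012,0.02],[-0.036,-0.012,0.02],[-0.036,-0.012,0.01],[-0.03,-0.01,0.01],[0,0,0],[0,0,0]],"rot":[[0,0,0],[0,0,0],[0,0,0],[0,0,0],[0,0,0],[0,0,0],[0,0,0],[0,0,0],[0,0,0],[0,0,0],[0,0,0],[0,0,0],[0,0,0],[0,0,0],[0,0,0],[0,0,0]],"jaw":[1,1,0.3,0.3,0.3,0.1,0,0,0,0,0,0,0,0,0,0]}'; python3 look.py l6; python3 - <<'E'
from h import *
d=snap('wrist'); save(d,'w6'); np.save('w60.npy',d,allow_pickle=True)
C=cloud(d); m=(C[...,2]>.07)&(C[...,2]<.095)&(C[...,1]<-.28)&(C[...,0]>.4)&(C[...,0]<.5)
print('grip top',m.sum(),C[m].mean(0) if m.any() else '',C[m].min(0),C[m].max(0))
E
```

```text
clock: 32.42
eef_pos: [0.4501, -0.2475, 0.3211]
tcp_rot: [0.002, 0.708, 0.706, 0.001]
force: [0.6, -0.0, 0.8]
grip_width: 0.0852
finger_force: 0.0
[ 0.4501 -0.2475  0.3211] [2.000e-03 7.084e-01 7.058e-01 6.000e-04]
blob 382 [354. 177.] ztop 0.176 [ 0.636 -0.095  0.168]
blob 390 [389. 176.] ztop 0.174 [ 0.637 -0.178  0.166]
blob 277 [252. 178.] ztop 0.176 [0.635 0.15  0.168]
blob 384 [284. 178.] ztop 0.175 [0.635 0.072 0.167]
blob 377 [319. 177.] ztop 0.176 [ 0.636 -0.011  0.168]
W pot 418 [ 0.459 -0.343  0.048] [0.026 0.108 0.022]
W ledge 2139 [ 0.639 -0.104  0.168] [0.051 0.035 0.017]
W ledge 2388 [ 0.639 -0.181  0.168] [0.053 0.051 0.017]
grip top 331 [ 0.45602835 -0.39294046  0.08242266] [ 0.42922144 -0.55359616  0.07002786] [ 0.46982658 -0.38252746  0.08722089]
```

View pics/w6.png

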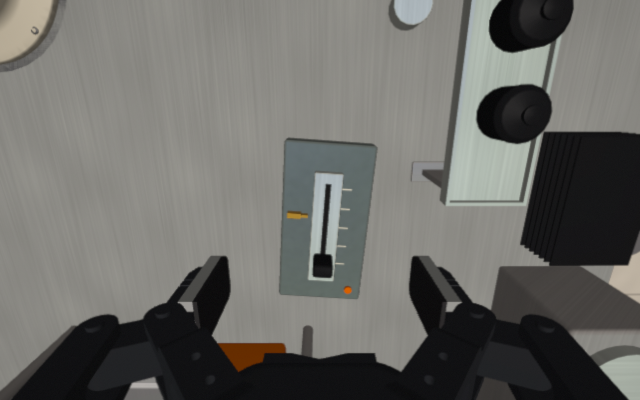

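View pics/l6.png

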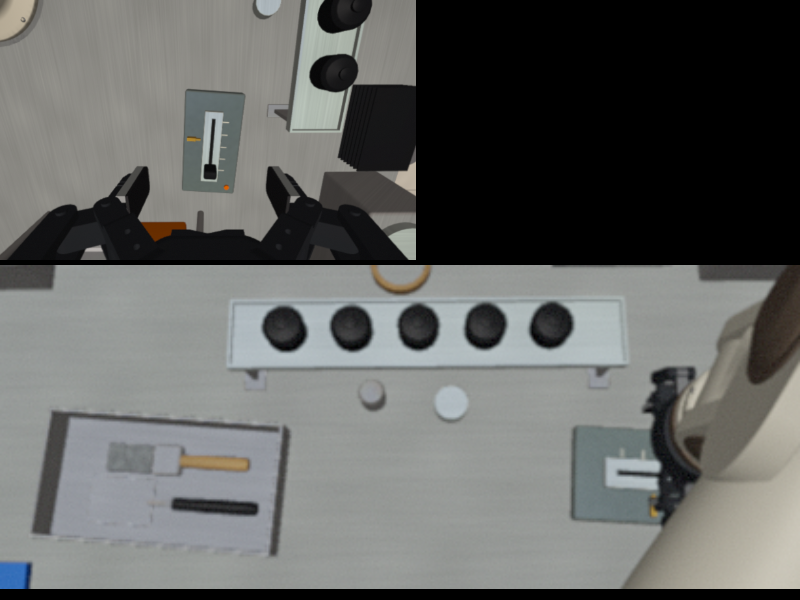

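All five pots stand on the ledge and both tools are in the pan. In the wrist view the pointer tip is at (308,215) and the grip top is near (322,259). I'll work out the track direction and the travel needed.

```bash
python3 - <<'E'
from h import *
d=np.load('w60.npy',allow_pickle=True).item(); t=np.load('top0.npy',allow_pickle=True).item()
C=cloud(d); im=d['image']; h=cv2.cvtColor(im,cv2.COLOR_RGB2HSV)
e=plane(d,[284,279,377,358],[139,296,146,299],.03); print('panel corners',e.round(4).tolist())
print('edge angles',[round(float(np.arctan2(*(e[a]-e[b])[:2])),4) for a,b in((0,1),(2,3))])
m=(h[...,0]>10)&(h[...,0]<25)&(h[...,1]>120); m[:200]=0;m[230:]=0;m[:,:280]=0;m[:,315:]=0
v,u=np.nonzero(m); print('marker px',u.min(),u.max(),v[u>u.max()-4].mean(),v.mean(), 'tip',plane(d,u.max(),v[u>u.max()-4].mean(),.036).round(4),'z',np.median(C[m][:,2]).round(3))
m=(C[...,2]>.078)&(C[...,2]<.09)&(C[...,1]<-.28)&(C[...,1]>-.42)&(C[...,0]>.4)&(C[...,0]<.5)
r=cv2.minAreaRect(C[m][:,:2].astype('float32')); print('grip top rect',r)
v,u=np.nonzero(m); print('grip px',u.mean(),v.mean(),plane(d,u.mean(),v.mean(),.084).round(4))
print('track ends',plane(d,[328,324],[184,250],.032).round(4).tolist())
print('top: marker',plane(t,443,266,.036).round(4))
E
```

```text
panel corners [[0.4034, -0.2194, 0.03], [0.3865, -0.4709, 0.03], [0.5319, -0.2291, 0.03], [0.5148, -0.4767, 0.03]]
edge angles [0.0673, 0.0689]
marker px 287 307 215.5 214.93162393162393 tip [[ 0.4339 -0.3294  0.036 ]] z 0.042
grip top rect ((0.45636552572250366, -0.3929612338542938), (0.01945759542286396, 0.026563497260212898), 89.36994934082031)
grip px 322.46520146520146 270.1794871794872 [[ 0.4562 -0.3918  0.084 ]]
track ends [[0.4644, -0.2828, 0.032], [0.4591, -0.3873, 0.032]]
top: marker [[ 0.4318 -0.3298  0.036 ]]
```

```bash
python3 -m handwheel '{"linear":[[0.001,-0.024,-0.03],[0.001,-0.024,-0.03],[0.001,-0.024,-0.03],[0.001,-0.024,-0.03],[0.001,-0.024,-0.03],[0.001,-0.0235,-0.03],[0,0,0],[0,0,0]],"rot":[[0,0,-0.011],[0,0,-0.011],[0,0,-0.011],[0,0,-0.011],[0,0,-0.011],[0,0,-0.01],[0,0,0],[0,0,0]],"jaw":[0.45,0.45,0.45,0.45,0.45,0.45,0.45,0.45]}'; python3 -c "
from h import *
s=arm.observe();print(s['eef_pos'],s['tcp_rot'].round(4)); save(snap('wrist'),'w7')"
```

```text
clock: 33.23
eef_pos: [0.4567, -0.3899, 0.1352]
tcp_rot: [-0.003, 0.73, 0.683, -0.0]
force: [-0.4, 0.7, 1.0]
grip_width: 0.0465
finger_force: 0.0
[ 0.45672857 -0.38988048  0.13524171] [-2.900e-03  7.303e-01  6.831e-01 -3.000e-04]
```

View pics/w7.png

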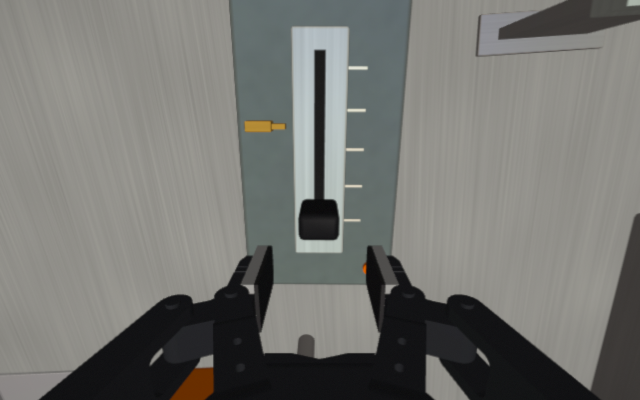

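The block is centred between the pads (column 319) and aligned with the track. I'll descend and grip it.

```bash
python3 -m handwheel '{"linear":[[0,-0.002,-0.03],[0,0,-0.03],[0,0,-0.019],[0,0,0],[0,0,0],[0,0,0],[0,0,0],[0,0,0]],"rot":[[0,0,0],[0,0,0],[0,0,0],[0,0,0],[0,0,0],[0,0,0],[0,0,0],[0,0,0]],"jaw":[0.45,0.45,0.45,0.45,0.9,0.9,0.9,0.9]}'
```

```text
clock: 33.95
eef_pos: [0.4561, -0.3923, 0.0622]
tcp_rot: [-0.0, 0.73, 0.683, -0.001]
force: [-12.2, 2.6, 2.6]
grip_width: 0.0269
finger_force: 61.0
```

```bash
python3 -m handwheel '{"linear":[[0.0006,0.01,0],[0.0006,0.01,0],[0.0006,0.01,0],[0.0006,0.01,0],[0.0006,0.01,0],[0.0006,0.01,0],[0,0.001,0],[0,0,0],[0,0,0]],"rot":[[0,0,0],[0,0,0],[0,0,0],[0,0,0],[0,0,0],[0,0,0],[0,0,0],[0,0,0],[0,0,0]],"jaw":[0.9,0.9,0.9,0.9,0.9,0.9,0.9,0.9,0.9]}'
```

```text
clock: 34.7
eef_pos: [0.4604, -0.3311, 0.0622]
tcp_rot: [0.0, 0.73, 0.683, -0.0]
force: [-8.0, 1.9, 0.8]
grip_width: 0.0269
finger_force: 60.7
```

Release, lift straight up, and back off to look.

```bash
python3 -m handwheel '{"linear":[[0,0,0],[0,0,0],[0,0,0],[0,0,0.02],[0,0,0.03],[0,0,0.04],[0,0,0.04],[0,0.02,0.04],[0,0.03,0.03],[0,0.03,0],[0,0.03,0],[0,0,0],[0,0,0],[0,0,0]],"rot":[[0,0,0],[0,0,0],[0,0,0],[0,0,0],[0,0,0],[0,0,0],[0,0,0],[0,0,0],[0,0,0],[0,0,0],[0,0,0],[0,0,0],[0,0,0],[0,0,0]],"jaw":[0.45,0.45,0.45,0.45,0.45,0.45,0.45,0.45,0.45,0.45,0.45,0.45,0.45,0.45]}'; python3 look.py l8; python3 - <<'E'
from h import *
d=snap('wrist'); C=cloud(d); h=cv2.cvtColor(d['image'],cv2.COLOR_RGB2HSV)
m=(C[...,2]>.078)&(C[...,2]<.09)&(C[...,1]<-.26)&(C[...,1]>-.42)&(C[...,0]>.4)&(C[...,0]<.5)
v,u=np.nonzero(m); g=plane(d,(u.min()+u.max())/2,(v.min()+v.max())/2,.084)[0]
P=C; k=(h[...,0]>10)&(h[...,0]<25)&(h[...,1]>120)&(C[...,2]<.06)&(C[...,2]>.03)&(C[...,0]<.45)&(C[...,1]>-.4)
v,u=np.nonzero(k); mk=plane(d,u.max(),v[u>u.max()-4].mean(),.038)[0]
print(g.round(4),mk.round(4),'along track',(g-mk)[:2]@[.067,.998])
save(d,'w8')
E
```

```text
clock: 35.87
eef_pos: [0.461, -0.2234, 0.257]
tcp_rot: [0.001, 0.73, 0.683, 0.0]
force: [-0.4, -0.8, -0.1]
grip_width: 0.0467
finger_force: 0.0
[ 0.461  -0.2234  0.257 ] [7.000e-04 7.300e-01 6.835e-01 2.000e-04]
blob 383 [354. 177.] ztop 0.175 [ 0.636 -0.095  0.167]
blob 394 [389. 176.] ztop 0.174 [ 0.636 -0.178  0.166]
blob 283 [252. 178.] ztop 0.176 [0.635 0.15  0.168]
blob 386 [284. 178.] ztop 0.175 [0.635 0.072 0.167]
blob 381 [319. 177.] ztop 0.175 [ 0.636 -0.011  0.167]
W pot 302 [ 0.462 -0.312  0.051] [0.027 0.047 0.023]
W ledge 2954 [ 0.638 -0.106  0.168] [0.051 0.031 0.017]
W ledge 3596 [ 0.638 -0.18   0.168] [0.053 0.052 0.017]
[ 0.4608 -0.3301  0.084 ] [ 0.4333 -0.3281  0.038 ] along track -0.00019016830536696525
```

View pics/l8.png

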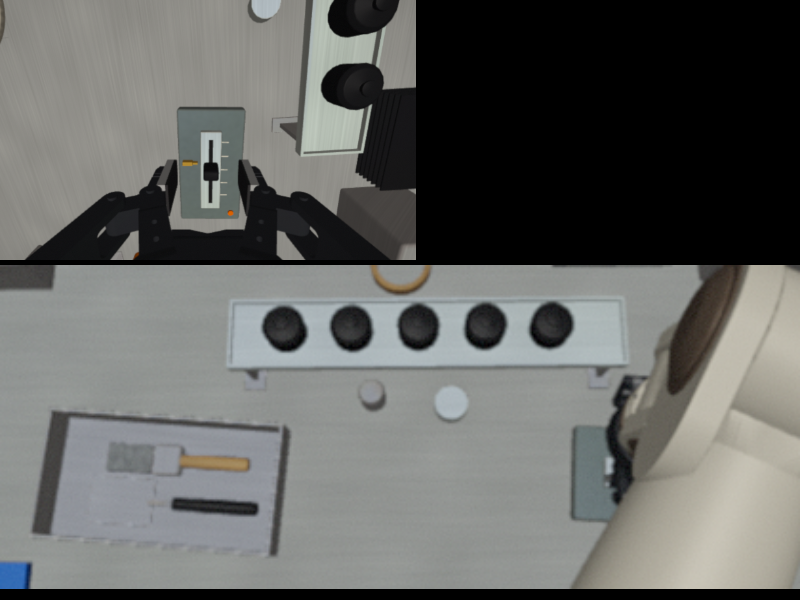

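The grip is level with the pointer to within 1 mm. All five pots stand between the rims, the tools are in the pan, and the bystanders haven't moved. Handing in.

```bash
python3 -c "
from bench import arm
print(arm.hand_in())"
```

```text
the job is handed in; nothing more can be done
None
```

I handed in the job at about 36 s of robot time: both tools lie in the pan, all five pots stand on the ledge, and the heat grip measures within 1 mm of the pointer; the hand-in returned no verdict.

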